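# Run the hold-to-run shaker by holding its spawn jar down

## Robot

A 6-joint arm with a two-finger parallel gripper is mounted at the origin on a cart in front of the work surface, level with it; the furniture and walls round the work are solid. World frame = base frame: x ahead of the robot, y to its left, z up, the work surface at z = 0. Lengths are in m, angles in rad, forces in N, time in s.
With the tool pointing down it reaches from about 0.375 to 0.9 m from the base axis. Payload 3.1 kg.
Tool frame: the origin (TCP) lies between the finger pads; the fingertips stand 17 mm ahead of it and the grasp point (between the pads) lies 2 mm behind it (robot.nose_length is the distance from the TCP to the fingertips, in m); z points along the fingers, y is the line along which they close (so a half turn about z gives the same grasp; the last joint's range is limited). The gripper opens to 87 mm and grips with 3 to 60 N. Pads are 19 mm wide; open, the fingers measure 117 mm over their backs; the gripper's body (75 mm by 190 mm) begins 51 mm behind the grasp point.
Start: joints at [-1.446, 0.527, 1.433, -0, 1.181, -0.178], TCP at [0.186, -0.597, 0.24] pointing down, gripper open.
Joint ranges: [-3.08, 3.08], [-0.75, 2.2], [0.22, 2.44], [-1.43, 4.57], [0, 2.65], [-2.85, 2.85]. Speed limits (rad/s): [2.79, 2.79, 3.14, 3.14, 3.14, 3.14].

## Interface

Orientations are given as a unit quaternion [x, y, z, w].
In Python, from rig import robot, cams gives the robot as it stands.
- The arm moves only by the shell command python3 -m pendant 'ROWS' [FORCE]. ROWS is JSON, a list of rows, each an object with "jaw": the opening, from 0 (shut) to 1 (fully open); "linear": the shift along the tool's x, y, z in cm, a list of three; "twist": the turn about the tool's z in degrees. A call has 1 to 12 rows; each row shifts and turns the commanded pose from where the row before left it, along the tool's axes as they then stand; what a row does not reach is not made up. A row lasts 1/12 s, in which the tool goes at most 41.7 mm and 7.16 degrees, less where a joint would pass 70% of its speed; a pose out of reach is approached as far as the arm can. A call is refused whole if a number of a shift passes 4.17 or a number of a turn 7.16, either way. A call with a gripper value outside its range is refused whole. The fingers move at their own pace and stop on an object; FORCE is the grip in N (left out, the last holds). Time passes only in rows, so rows that do not move let the fingers close. It gives the time, the measured TCP pose, the force, the opening and the grip force at its end, in the units of the state.
- robot.get_obs(): the state, without advancing time (a new reading comes with each control period).
- cams.camera(name): name is "side" or "top" or "wrist"; returns a dict with "color" (420x560x3 uint8, blue, green, red), "depth" (420x560 float32, m along the optical axis (not along the pixel's ray), 0 where there is no reading), "fov_y" (degrees; the focal length in pixels is half the picture's height over the tangent of half this angle, whatever the lens; pixels are square), "cx", "cy" (the principal point, pixels), "view" (4x4, takes a point from world to camera coordinates). Camera axes: x right, y down, z forward; pixel columns grow to the right and rows downward; lengths in m; the calibration is good to about 2 mm. The wrist camera is an equidistant fisheye: a pixel r from the principal point sees the ray r / f radians off the axis. A picture is of the moment at which its call begins.
- robot.hand_in(): hands the job in; it is judged then, once.
The state is a dict: "time": time; "q": joint angles; "joint_velocities": joint speeds; "joint_torque": joint torques, N m; "position": TCP position; "tool_rot": TCP orientation; "ft_force": force on the tool from outside, world axes, zero at the start; "moment": the same for the moment, N m; "grip_width": finger opening in m; "grip_force": force on a finger pad.
Only numpy, scipy, OpenCV 4.12 (cv2) and the standard library are available. Lean on these libraries where they do the work, as an engineer would, in place of code of your own. Each camera call takes 0.05 s, during which the arm holds its last target. There are 200 camera calls.

## Task

Loosen the grain in the spawn jar that stands in the hold-to-run shaker: first push the shaker's red start plunger right down to its stop and let it spring back up, then press the jar down from above, upright in its black spring cup, by about half of the cup's 20 mm travel (10 mm), so that the yellow band of the stem has gone and the green one is sinking into the collar. Finish while holding the jar pressed down there with the gripper: do not let go. Leave the other things on the table alone.

Things in the scene. Friction and masses are not known exactly. Their poses are not given: they have to be found in the camera images.
- shaker: The jar shaker, fixed on a thin dark mat: a white housing 180 mm long (its x) x 96 mm wide (its y), with a low deck (40 mm high) that carries the black cup and, at its front end (-x), a raised console (from x = -88 to -20 mm, 85 mm high) that carries the red plunger. Origin: centre of its underside, 2 mm above the table; z up; the black panel with a dial faces its -x. The plunger's axis is at x = -55 mm, the cup's axis at x = +45 mm, both at y = 0.
- plunger_top (a point): Centre of the top of the red start plunger: a mushroom head 24 mm across, 12 mm high; its top is 116 mm above the table at rest. It moves down with the plunger.
- start_plunger (a joint): Travel of the red start plunger, m: 0 up at rest, 0.010 down at its stop. Spring: it starts to move at about 1.8 N and is at its stop with about 5.3 N; it springs back when let go.
- cup_floor (a point): Centre of the inner floor of the black rubber spring cup, on which the jar's base stands; 71 mm above the table at rest; it moves down with the cup. The cup's rim is 11 mm above the floor and 82 mm wide outside. Under the cup 20 mm of stem show at rest above the black collar: lowest 6 mm yellow, next 8 mm green, top 6 mm red; they vanish into the collar as the cup sinks.
- spring_cup (a joint): Travel of the spring cup, m: 0 up at rest, 0.020 fully down. It moves straight down against a spring: about 5 N in all (jar's weight of 1.3 to 2.5 N included) to start it, 9 N at 10 mm, 13 N at 20 mm. It carries the jar's own weight without sinking, and comes up again when let go.
- spawn_jar: Glass spawn jar with a tan cap, closed, standing loose and upright in the black cup: round, 62 mm in diameter, 94 mm high (the flat cap, 58 mm across, is the top 16 mm; its top is 165 mm above the table at rest), 0.13 to 0.25 kg. Origin: centre of its base; z up along its axis.
- spare_jar: Bystander: a like jar, 66 mm in diameter, 89 mm high, standing on the table; origin centre of its base.
- hygrometer: Bystander: small white hygrometer with a grey display, 27 x 52 x 46 mm high, standing in front of the spare jar (a like one at the back of the table is fixed); origin centre of its underside.
- brown_mushroom: Bystander: brown mushroom, 46 mm across, 41 mm high; origin centre of its underside.
- pale_mushroom: Bystander: pale mushroom, 46 mm across, 42 mm high; origin centre of its underside.
- tweezers: Bystander: steel tweezers lying flat, 18 x 125 x 9 mm, long in their y; origin centre of the underside.
- bench_mat: The thin dark mat under the shaker, fixed, 300 x 220 x 2 mm; origin centre of its underside. Fixed round the work: a box 0.33 m high, its nearest upright edge 0.29 m from the base axis, 53 degrees to the left of +x, so an arm whose shoulder juts out to its left may have to keep its base turned to the right and lean the tool over; and the clear tote, 0.39 m high, along the table's right.

How it is judged:
By the outcome, as a careful person would: the job done as asked, in the order asked, and still so for the second after the job is handed in, while the arm keeps its last pose, push and grip.
It also fails if it takes over 32 s, if anything falls off the work surface, if the arm or the gripper's body presses on something with over 40 N, if the wrist force passes 120 N, or if a joint passes its speed limit or range.

## Working session

There is one attempt and no reset: what is moved stays moved. The work goes in short steps, Python scripts to look and compute and a shell command to move; the robot and the scene stay as the last step left them, time stands still between calls to the robot, and variables do not carry over. Pictures are saved under pics/ and viewed, at most 10 in all, crops included, and the job is handed in when it is done.

```bash
ls; mkdir -p pics
cat > h.py <<'E'
import numpy as np, cv2
from rig import robot, cams
def pts(c):
    """world xyz for each pixel (pinhole cams)"""
    d=c["depth"]; h,w=d.shape; f=h/2/np.tan(np.radians(c["fov_y"])/2)
    v,u=np.mgrid[:h,:w]
    P=np.stack([(u-c["cx"])/f*d,(v-c["cy"])/f*d,d,np.ones_like(d)],-1)
    return (P@np.linalg.inv(c["view"]).T)[...,:3]
E
python3 - <<'E'
from h import *
o=robot.get_obs(); print(o["time"],o["position"],o["tool_rot"],robot.nose_length,o["ft_force"])
a=cams.camera("top");b=cams.camera("side")
for n,c in(("top",a),("side",b)):
    P=pts(c); hsv=cv2.cvtColor(c["color"],cv2.COLOR_BGR2HSV)
    m=((hsv[...,0]<6)|(hsv[...,0]>174))&(hsv[...,1]>150)&(hsv[...,2]>80)&(c["depth"]>0)
    k,l,s,ce=cv2.connectedComponentsWithStats(m.astype(np.uint8))
    for i in range(1,k):
        if s[i,4]>15: print(n,"red",s[i],ce[i].round(),np.median(P[l==i],0).round(3),P[l==i][:,2].max().round(3))
    cv2.imwrite(f"pics/{n}0.png",c["color"])
    print(n,np.linalg.inv(c["view"])[:3].round(3).tolist(),c["fov_y"],c["cx"],c["cy"])
E
```

```text
pics
0.0 [ 0.18629409 -0.59586203  0.23857313] [ 9.88561304e-01  1.50815624e-01  3.08601566e-05 -1.09353141e-03] 0.017 [ 0.08600316  0.68868747 -0.41144862]
top red [537   0  21   6  75] [547.   2.] [ 0.758 -0.342  0.381] 0.383
top red [170   7  10  10  46] [175.  11.] [1.025 0.264 0.015] 0.019
top red [329 222  12  12 102] [334. 227.] [ 0.493 -0.034  0.115] 0.119
top [[-0.073, -0.976, 0.204, 0.329], [-0.997, 0.072, -0.012, 0.084], [-0.003, -0.204, -0.979, 1.069]] 43.7375751803891 275.6985138999175 213.00767219873114
side red [235 240  11  11  96] [240. 245.] [ 0.496 -0.038  0.114] 0.118
side red [389 400  36  20 136] [407. 408.] [ 0.768 -0.331  0.381] 0.383
side [[0.968, 0.208, -0.138, 0.667], [0.249, -0.773, 0.583, -0.481], [0.015, -0.599, -0.801, 0.862]] 48.0829357889655 275.79085681430905 208.04407563322002
```

View pics/top0.png

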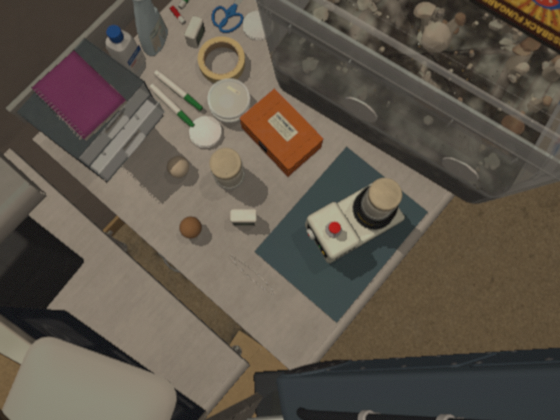

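View pics/side0.png

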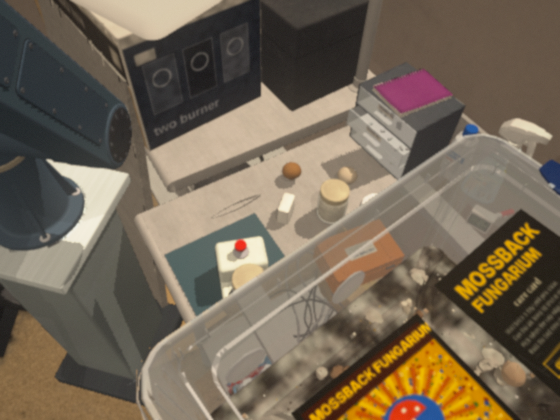

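Top view: the plunger is at (334,227) and the jar cap at about (384,194). The tote is to the upper right, the arm lower right. In the side view the plunger is at (240,245) and the jar is partly behind the tote rim. Next I locate the cap and check the path's clearance.

Run:
```python
from h import *
from scipy.spatial.transform import Rotation as R
c=cams.camera("top"); P=pts(c); z=P[...,2]
u,v=np.meshgrid(np.arange(560),np.arange(420))
near=(abs(u-375)<50)&(abs(v-205)<50)
m=near&(z>.157)&(z<.175)&(c["depth"]>0)
k,l,s,ce=cv2.connectedComponentsWithStats(m.astype(np.uint8)); i=1+s[1:,4].argmax()
cnt,_=cv2.findContours((l==i).astype(np.uint8),0,1)
(x,y),r=cv2.minEnclosingCircle(cnt[0]); print("cap px",s[i],x,y,r,"med z",np.median(z[l==i]))
f=210/np.tan(np.radians(c["fov_y"])/2); T=np.linalg.inv(c["view"])
def ray(u,v,h):
    d=T[:3,:3]@[(u-c["cx"])/f,(v-c["cy"])/f,1]; return T[:3,3]+d*(h-T[2,3])/d[2]
cap=ray(*ce[i],.165); pl=ray(333.7,227.2,.115); print("cap",cap,ray(x,y,.165),"plunger",pl,"dist",np.linalg.norm((cap-pl)[:2]))
o=robot.get_obs(); p=o["position"]; M=R.from_quat(o["tool_rot"]).as_matrix()
print(M.round(3).tolist()); 
for n,t in(("pl",pl),("cap",cap)): print(n,"shift tool cm",(M.T@(t-p)*100).round(2))
# obstacles higher than .2 near the swept line
hi=(z>.2)&(c["depth"]>0)
for yy in np.arange(-.6,.35,.1):
    q=P[hi&(abs(P[...,1]-yy)<.03)]; 
    print(round(yy,1),[(round(a,2),round(q[(q[:,0]>=a)&(q[:,0]<a+.1)][:,2].max(),2)) for a in np.arange(-.1,.9,.1) if len(q[(q[:,0]>=a)&(q[:,0]<a+.1)])>5])
```

```text
cap px [368 178  34  33 849] 384.68408203125 194.47512817382812 16.692428588867188 med z 0.1641164208241951
cap [ 0.53710478 -0.1224365   0.165     ] [ 0.53655478 -0.12217892  0.165     ] plunger [ 0.49294464 -0.0323364   0.115     ] dist 0.10034014275056866
[[0.955, 0.298, -0.0], [0.298, -0.955, 0.002], [0.0, -0.002, -1.0]]
pl shift tool cm [ 46.07 -44.64  12.47]
cap shift tool cm [ 47.6  -34.73   7.45]
-0.6 []
-0.5 []
-0.4 [(np.float64(0.5), np.float64(0.24))]
-0.3 [(np.float64(0.4), np.float64(0.36)), (np.float64(0.5), np.float64(0.39)), (np.float64(0.6), np.float64(0.38)), (np.float64(0.7), np.float64(0.38))]
-0.2 [(np.float64(0.2), np.float64(0.57)), (np.float64(0.5), np.float64(0.38)), (np.float64(0.6), np.float64(0.39))]
-0.1 [(np.float64(0.2), np.float64(0.66)), (np.float64(0.6), np.float64(0.39)), (np.float64(0.7), np.float64(0.39))]
-0.0 [(np.float64(0.2), np.float64(0.52)), (np.float64(0.7), np.float64(0.39))]
0.1 [(np.float64(0.1), np.float64(0.32)), (np.float64(0.2), np.float64(0.33)), (np.float64(0.8), np.float64(0.36))]
0.2 [(np.float64(0.2), np.float64(0.34))]
0.3 [(np.float64(0.2), np.float64(0.35)), (np.float64(0.3), np.float64(0.34))]
```

Run:
```python
from h import *
c=cams.camera("top"); P=pts(c); z=P[...,2]
Q=P[(z>.21)&(z<.42)&(c["depth"]>0)&(P[...,0]>.33)][:,:2]
cap=np.array([.5370,-.1223])
h=cv2.convexHull(Q.astype(np.float32))[:,0]; 
for ang in range(0,180,15):
    n=np.array([-np.sin(np.radians(ang)),np.cos(np.radians(ang))]); print(ang,((Q-cap)@n).min().round(3),((Q-cap)@n).max().round(3))
d=np.linalg.norm(Q-cap,axis=1); print(d.min(),Q[d.argmin()]); A=np.array([.186,-.596]);B=np.array([.493,-.033])
t=np.clip((Q-A)@(B-A)/((B-A)@(B-A)),0,1); e=np.linalg.norm(Q-A-t[:,None]*(B-A),axis=1); print("path",e.min(),Q[e.argmin()]); print(Q[np.argsort(Q[:,0])[:5]])
```

```text
0 -0.298 0.667
15 -0.301 0.666
30 -0.318 0.634
45 -0.326 0.564
60 -0.312 0.474
75 -0.277 0.352
90 -0.399 0.207
105 -0.533 0.092
120 -0.631 0.144
135 -0.69 0.188
150 -0.731 0.233
165 -0.723 0.274
0.09216849789409273 [ 0.61457353 -0.17207329]
path 0.14441385589911745 [ 0.49658196 -0.32808336]
[[0.33000851 0.39229292]
 [0.3300337  0.43594328]
 [0.33008092 0.45273919]
 [0.33010398 0.39246382]
 [0.33013098 0.43597859]]
```

```bash
python3 -m pendant '[{"jaw":0,"linear":[0,0,0],"twist":7.1},{"jaw":0,"linear":[0,0,0],"twist":7.1},{"jaw":0,"linear":[0,0,0],"twist":7.1},{"jaw":0,"linear":[0,0,0],"twist":7.1},{"jaw":0,"linear":[0,0,0],"twist":7.1},{"jaw":0,"linear":[0,0,0],"twist":7.1},{"jaw":0,"linear":[0,0,0],"twist":7.1},{"jaw":0,"linear":[0,0,0],"twist":0}]' 20
cat > to.py <<'E'
from h import *; import sys
from scipy.spatial.transform import Rotation as R
o=robot.get_obs(); M=R.from_quat(o["tool_rot"]).as_matrix()
t=np.array([float(a) for a in sys.argv[1:4]])
print("t",o["time"],"pos",o["position"].round(4),"q",np.round(o["q"],3),"w",round(o["grip_width"],4),"F",np.round(o["ft_force"],2)); print("shift cm",(M.T@(t-o["position"])*100).round(2), M.round(3).tolist())
E
python3 to.py .4935 -.034 .24
```

```text
time: 0.87
position: [0.1864, -0.5964, 0.2393]
tool_rot: [0.96, -0.28, -0.0, -0.0]
ft_force: [0.1, -0.2, 0.1]
grip_width: 0.0414
grip_force: 0.0
t 0.8667 pos [ 0.1864 -0.5964  0.2393] q [-1.447  0.528  1.433  0.     1.181  0.691] w 0.0414 F [ 0.09 -0.19  0.09]
shift cm [-4.280e+00 -6.394e+01 -4.000e-02] [[0.844, -0.537, -0.0], [-0.537, -0.844, 0.001], [-0.0, -0.0, -1.0]]
```

```bash
python3 -m pendant '[{"jaw":0,"linear":[-0.2,-2.9,0],"twist":0},{"jaw":0,"linear":[-0.2,-2.9,0],"twist":0},{"jaw":0,"linear":[-0.2,-2.9,0],"twist":0},{"jaw":0,"linear":[-0.2,-2.9,0],"twist":0},{"jaw":0,"linear":[-0.2,-2.9,0],"twist":0},{"jaw":0,"linear":[-0.2,-2.9,0],"twist":0},{"jaw":0,"linear":[-0.2,-2.9,0],"twist":0},{"jaw":0,"linear":[-0.2,-2.9,0],"twist":0},{"jaw":0,"linear":[-0.2,-2.9,0],"twist":0},{"jaw":0,"linear":[-0.2,-2.9,0],"twist":0},{"jaw":0,"linear":[-0.2,-2.9,0],"twist":0},{"jaw":0,"linear":[-0.2,-2.9,0],"twist":0}]'; python3 to.py .4935 -.034 .24
```

```text
time: 1.87
position: [0.3528, -0.2884, 0.2397]
tool_rot: [0.961, -0.277, 0.0, 0.0]
ft_force: [0.6, -0.7, 0.0]
grip_width: 0.0007
grip_force: 0.0
t 1.8667 pos [ 0.3528 -0.2884  0.2397] q [-0.931  0.3    1.841  0.     0.999  1.201] w 0.0007 F [ 0.56 -0.66  0.01]
shift cm [ -1.63 -29.03  -0.04] [[0.847, -0.532, 0.0], [-0.532, -0.847, -0.0], [0.0, 0.0, -1.0]]
```

```bash
python3 -m pendant '[{"jaw":0,"linear":[-0.17,-2.9,0],"twist":0},{"jaw":0,"linear":[-0.17,-2.9,0],"twist":0},{"jaw":0,"linear":[-0.17,-2.9,0],"twist":0},{"jaw":0,"linear":[-0.17,-2.9,0],"twist":0},{"jaw":0,"linear":[-0.17,-2.9,0],"twist":0},{"jaw":0,"linear":[-0.17,-2.9,0],"twist":0},{"jaw":0,"linear":[-0.17,-2.9,0],"twist":0},{"jaw":0,"linear":[-0.17,-2.9,0],"twist":0},{"jaw":0,"linear":[-0.17,-2.9,0],"twist":0},{"jaw":0,"linear":[-0.17,-2.9,0],"twist":0},{"jaw":0,"linear":[0,0,0],"twist":0},{"jaw":0,"linear":[0,0,0],"twist":0}]'; python3 to.py .4935 -.034 .14
python3 - <<'E'
from h import *
c=cams.camera("wrist"); cv2.imwrite("pics/w1.png",c["color"])
T=np.linalg.inv(c["view"]); f=210/np.tan(np.radians(c["fov_y"])/2); print(T[:3].round(3).tolist(),f)
def ray(u,v,h):
    d=np.array([u-c["cx"],v-c["cy"]]); r=np.hypot(*d); a=r/f
    w=T[:3,:3]@[*(d/r*np.sin(a)),np.cos(a)]; return T[:3,3]+w*(h-T[2,3])/w[2]
hsv=cv2.cvtColor(c["color"],cv2.COLOR_BGR2HSV)
m=((hsv[...,0]<6)|(hsv[...,0]>174))&(hsv[...,1]>150)&(hsv[...,2]>80)
k,l,s,ce=cv2.connectedComponentsWithStats(m.astype(np.uint8))
for i in range(1,k):
    if s[i,4]>30: print(s[i],ce[i].round(1),ray(*ce[i],.114).round(4))
E
```

```text
time: 2.87
position: [0.4934, -0.0345, 0.2395]
tool_rot: [0.961, -0.276, -0.0, 0.0]
ft_force: [0.5, -0.7, -0.3]
grip_width: 0.0003
grip_force: 0.0
t 2.8667 pos [ 0.4934 -0.0345  0.2395] q [-0.296  0.353  1.753 -0.     1.035  1.834] w 0.0003 F [ 0.53 -0.66 -0.35]
shift cm [-0.02 -0.05  9.95] [[0.848, -0.53, -0.0], [-0.53, -0.848, -0.0], [-0.0, 0.0, -1.0]]
[[-0.53, -0.818, -0.224, 0.555], [-0.848, 0.511, 0.141, -0.073], [-0.001, 0.265, -0.964, 0.385]] 325.19226210127806
[264 198  26  26 523] [276.8 210.3] [ 0.496  -0.0343  0.114 ]
```

View pics/w1.png

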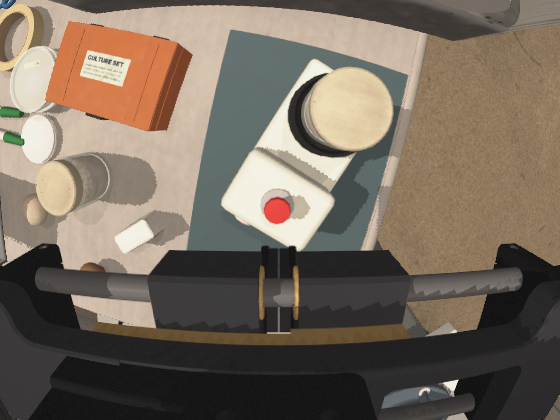

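The plunger is at (277,210) and the cap near (347,109), with clear space around both. I go down to just above the plunger.

```bash
python3 -m pendant '[{"jaw":0,"linear":[0.13,-0.08,2],"twist":0},{"jaw":0,"linear":[0,0,2],"twist":0},{"jaw":0,"linear":[0,0,2],"twist":0},{"jaw":0,"linear":[0,0,2],"twist":0},{"jaw":0,"linear":[0,0,1.4],"twist":0},{"jaw":0,"linear":[0,0,0.6],"twist":0},{"jaw":0,"linear":[0,0,0.2],"twist":0},{"jaw":0,"linear":[0,0,0],"twist":0}]'; python3 to.py .495 -.0345 .122
```

```text
time: 3.58
position: [0.4945, -0.0365, 0.1375]
tool_rot: [0.96, -0.279, -0.0, 0.0]
ft_force: [-0.2, 0.6, -0.3]
grip_width: 0.0004
grip_force: 0.0
t 3.5833 pos [ 0.4945 -0.0365  0.1375] q [-0.299  0.517  1.849 -0.     0.777  1.837] w 0.0004 F [-0.23  0.62 -0.26]
shift cm [-0.06 -0.19  1.55] [[0.844, -0.536, -0.001], [-0.536, -0.844, 0.0], [-0.0, 0.0, -1.0]]
```

```bash
python3 -m pendant '[{"jaw":0,"linear":[0,-0.1,0.15],"twist":0},{"jaw":0,"linear":[0,0,0.2],"twist":0},{"jaw":0,"linear":[0,0,0.2],"twist":0},{"jaw":0,"linear":[0,0,0.2],"twist":0},{"jaw":0,"linear":[0,0,0.2],"twist":0},{"jaw":0,"linear":[0,0,0.2],"twist":0},{"jaw":0,"linear":[0,0,0.1],"twist":0},{"jaw":0,"linear":[0,0,0.1],"twist":0},{"jaw":0,"linear":[0,0,0],"twist":0},{"jaw":0,"linear":[0,0,0],"twist":0}]'; python3 to.py .495 -.0345 .122
```

```text
time: 4.42
position: [0.4959, -0.035, 0.1243]
tool_rot: [0.96, -0.279, 0.001, -0.0]
ft_force: [1.8, -0.4, 4.3]
grip_width: 0.0005
grip_force: 2.2
t 4.4167 pos [ 0.4959 -0.035   0.1243] q [-0.296  0.541  1.857  0.     0.742  1.84 ] w 0.0005 F [ 1.76 -0.43  4.31]
shift cm [-0.1   0.    0.23] [[0.845, -0.535, 0.001], [-0.535, -0.845, -0.0], [0.001, -0.0, -1.0]]
```

Almost at the stop at about 4.3 N. I go on in small steps.

```bash
python3 -m pendant '[{"jaw":0,"linear":[0,0,0.1],"twist":0},{"jaw":0,"linear":[0,0,0.1],"twist":0},{"jaw":0,"linear":[0,0,0],"twist":0},{"jaw":0,"linear":[0,0,0],"twist":0}]'; python3 to.py .495 -.0345 .122
```

```text
time: 4.75
position: [0.4959, -0.035, 0.1227]
tool_rot: [0.96, -0.279, 0.001, -0.0]
ft_force: [1.0, -0.5, 9.3]
grip_width: 0.0004
grip_force: 4.3
t 4.75 pos [ 0.4959 -0.035   0.1227] q [-0.296  0.544  1.858  0.     0.738  1.84 ] w 0.0004 F [ 0.99 -0.46  9.29]
shift cm [-0.1   0.    0.07] [[0.845, -0.535, 0.002], [-0.535, -0.845, -0.0], [0.002, -0.0, -1.0]]
```

```bash
python3 -m pendant '[{"jaw":0,"linear":[0,0,0.1],"twist":0},{"jaw":0,"linear":[0,0,0],"twist":0},{"jaw":0,"linear":[0,0,0],"twist":0}]'; python3 to.py .495 -.0345 .122
```

```text
time: 5.0
position: [0.4959, -0.035, 0.1225]
tool_rot: [0.96, -0.278, 0.001, 0.0]
ft_force: [-0.9, -0.9, 15.4]
grip_width: 0.0003
grip_force: 7.4
t 5.0 pos [ 0.4959 -0.035   0.1225] q [-0.296  0.544  1.858 -0.     0.737  1.84 ] w 0.0003 F [-0.91 -0.91 15.37]
shift cm [-0.11  0.01  0.05] [[0.845, -0.535, 0.002], [-0.535, -0.845, -0.001], [0.002, -0.001, -1.0]]
```

The plunger is firmly at its stop: 15 N with no further travel. I lift off and look again.

```bash
python3 -m pendant '[{"jaw":0,"linear":[0,0,-0.4],"twist":0},{"jaw":0,"linear":[0,0,-0.6],"twist":0},{"jaw":0,"linear":[0,0,-1],"twist":0},{"jaw":0,"linear":[0,0,-2],"twist":0},{"jaw":0,"linear":[0,0,-2],"twist":0},{"jaw":0,"linear":[0,0,-2],"twist":0},{"jaw":0,"linear":[0,0,-2],"twist":0},{"jaw":0,"linear":[0,0,-0.5],"twist":0},{"jaw":0,"linear":[0,0,0],"twist":0},{"jaw":0,"linear":[0,0,0],"twist":0}]'
python3 - <<'E'
from h import *
c=cams.camera("wrist"); cv2.imwrite("pics/w2.png",c["color"])
T=np.linalg.inv(c["view"]); f=210/np.tan(np.radians(c["fov_y"])/2)
def ray(u,v,h):
    d=np.array([u-c["cx"],v-c["cy"]]); r=np.hypot(*d); a=r/f
    w=T[:3,:3]@[*(d/r*np.sin(a)),np.cos(a)]; return T[:3,3]+w*(h-T[2,3])/w[2]
hsv=cv2.cvtColor(c["color"],cv2.COLOR_BGR2HSV)
for n,m,h in(("red",((hsv[...,0]<6)|(hsv[...,0]>174))&(hsv[...,1]>150)&(hsv[...,2]>80),.114),("cap",(abs(hsv[...,0].astype(int)-20)<8)&(hsv[...,1]>50)&(hsv[...,2]>150),.165)):
  k,l,s,ce=cv2.connectedComponentsWithStats(cv2.morphologyEx(m.astype(np.uint8),2,np.ones((5,5))))
  for i in range(1,k):
    if s[i,4]>200:
        cn=cv2.findContours((l==i).astype(np.uint8),0,1)[0][0][:,0]
        W=np.array([ray(*p,h)[:2] for p in cn],np.float32); cc,r=cv2.minEnclosingCircle(W)
        print(n,s[i],ce[i].round(1),ray(*ce[i],h).round(4),"circ",np.round(cc,4),round(r,4))
# side & top view cap via depth
c=cams.camera("top"); P=pts(c);z=P[...,2]
m=(hsv[...,0]<-1)
hs=cv2.cvtColor(c["color"],cv2.COLOR_BGR2HSV); q=((hs[...,0]<6)|(hs[...,0]>174))&(hs[...,1]>150)&(abs(P[...,0]-.495)<.05)&(abs(P[...,1]+.035)<.05)
print("top red z",z[q].max() if q.any() else None)
E
python3 to.py .5375 -.123 .20
```

```text
time: 5.83
position: [0.4941, -0.0344, 0.2251]
tool_rot: [0.96, -0.279, -0.001, -0.0]
ft_force: [-0.6, -0.5, 0.0]
grip_width: 0.0004
grip_force: 0.0
red [264 202  27  27 579] [277.3 215. ] [ 0.496  -0.0344  0.114 ] circ [ 0.4959 -0.0342] 0.0115
cap [  0   3  27  47 466] [17.2 20.7] [0.76   0.0492 0.165 ] circ [0.762  0.0595] 0.0286
cap [ 311   63   90   90 6238] [355.7 107.4] [ 0.5411 -0.1221  0.165 ] circ [ 0.541 -0.123] 0.0298
cap [  18  164   51   66 2220] [ 44.4 196.3] [0.6187 0.1046 0.165 ] circ [0.6187 0.1122] 0.0347
top red z None
t 5.9333 pos [ 0.4939 -0.0344  0.2245] q [-0.296  0.376  1.767  0.     1.002  1.84 ] w 0.0006 F [ 1.74  0.08 -0.18]
shift cm [8.43 5.15 2.42] [[0.845, -0.535, -0.004], [-0.535, -0.845, 0.001], [-0.004, 0.001, -1.0]]
```

View pics/w2.png

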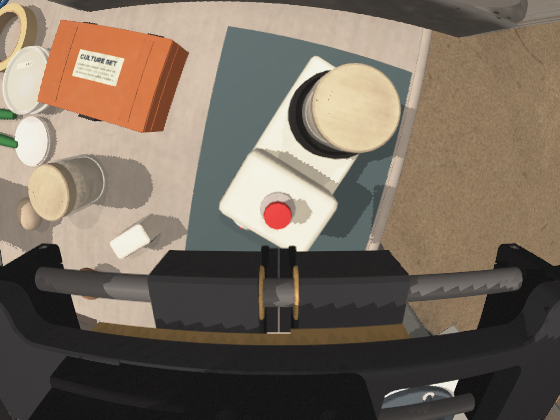

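The plunger is back up. The wrist camera sits on the tool's +x side, which is towards the tote wall at the jar, so I turn the tool half round before moving over.

```bash
python3 -m pendant '[{"jaw":0,"linear":[0,0,0],"twist":-7},{"jaw":0,"linear":[0,0,0],"twist":-7},{"jaw":0,"linear":[0,0,0],"twist":-7},{"jaw":0,"linear":[0,0,0],"twist":-7},{"jaw":0,"linear":[0,0,0],"twist":-7},{"jaw":0,"linear":[0,0,0],"twist":-7},{"jaw":0,"linear":[0,0,0],"twist":-7},{"jaw":0,"linear":[0,0,0],"twist":-7},{"jaw":0,"linear":[0,0,0],"twist":-7},{"jaw":0,"linear":[0,0,0],"twist":-7},{"jaw":0,"linear":[0,0,0],"twist":-7},{"jaw":0,"linear":[0,0,0],"twist":-7}]' &&
python3 -m pendant '[{"jaw":0,"linear":[0,0,0],"twist":-7},{"jaw":0,"linear":[0,0,0],"twist":-7},{"jaw":0,"linear":[0,0,0],"twist":-7},{"jaw":0,"linear":[0,0,0],"twist":-7},{"jaw":0,"linear":[0,0,0],"twist":-7},{"jaw":0,"linear":[0,0,0],"twist":-7},{"jaw":0,"linear":[0,0,0],"twist":-7},{"jaw":0,"linear":[0,0,0],"twist":-7},{"jaw":0,"linear":[0,0,0],"twist":-7},{"jaw":0,"linear":[0,0,0],"twist":-7},{"jaw":0,"linear":[0,0,0],"twist":-7},{"jaw":0,"linear":[0,0,0],"twist":-7}]' &&
python3 -m pendant '[{"jaw":0,"linear":[0,0,0],"twist":-7},{"jaw":0,"linear":[0,0,0],"twist":-5},{"jaw":0,"linear":[0,0,0],"twist":0}]'; python3 to.py .539 -.1225 .186
```

```text
time: 6.93
position: [0.4943, -0.0345, 0.2245]
tool_rot: [0.899, 0.438, -0.001, -0.001]
ft_force: [0.2, -0.4, -0.6]
grip_width: 0.0003
grip_force: 0.0
time: 7.93
position: [0.4943, -0.0345, 0.2245]
tool_rot: [0.375, 0.927, -0.0, -0.002]
ft_force: [-0.5, -0.8, -0.4]
grip_width: 0.0007
grip_force: 0.0
time: 8.18
position: [0.4944, -0.0346, 0.2246]
tool_rot: [0.278, 0.961, 0.0, -0.002]
ft_force: [0.2, -0.7, 0.3]
grip_width: 0.0004
grip_force: 0.0
t 8.1833 pos [ 0.4944 -0.0346  0.2246] q [-0.296  0.377  1.766  0.     1.002 -1.303] w 0.0004 F [ 0.23 -0.72  0.29]
shift cm [-8.48 -5.05  3.84] [[-0.845, 0.534, -0.003], [0.534, 0.845, 0.001], [0.003, -0.001, -1.0]]
```

```bash
python3 -m pendant '[{"jaw":0,"linear":[-1.7,-1,0],"twist":0},{"jaw":0,"linear":[-1.7,-1,0],"twist":0},{"jaw":0,"linear":[-1.7,-1,0],"twist":0},{"jaw":0,"linear":[-1.7,-1,0],"twist":0},{"jaw":0,"linear":[-1.7,-1,0],"twist":0},{"jaw":0,"linear":[0,0,1],"twist":0},{"jaw":0,"linear":[0,0,1.2],"twist":0},{"jaw":0,"linear":[0,0,0.8],"twist":0},{"jaw":0,"linear":[0,0,0.5],"twist":0},{"jaw":0,"linear":[0,0,0],"twist":0},{"jaw":0,"linear":[0,0,0],"twist":0}]'; python3 to.py .539 -.1225 .182
python3 - <<'E'
from h import *
i=np.hstack([cams.camera("wrist")["color"],cv2.resize(cams.camera("top")["color"][130:290,280:440],(420,420))]);cv2.imwrite("pics/w3.png",cv2.resize(i,None,fx=.8,fy=.8))
E
```

```text
time: 9.1
position: [0.5398, -0.1219, 0.1905]
tool_rot: [0.279, 0.96, 0.0, -0.001]
ft_force: [0.9, -0.5, -0.6]
grip_width: 0.0005
grip_force: 0.0
t 9.1 pos [ 0.5398 -0.1219  0.1905] q [-0.424  0.496  1.663  0.     0.984 -1.43 ] w 0.0005 F [ 0.93 -0.49 -0.64]
shift cm [ 0.03 -0.1   0.85] [[-0.845, 0.535, -0.001], [0.535, 0.845, 0.001], [0.002, -0.0, -1.0]]
```

View pics/w3.png

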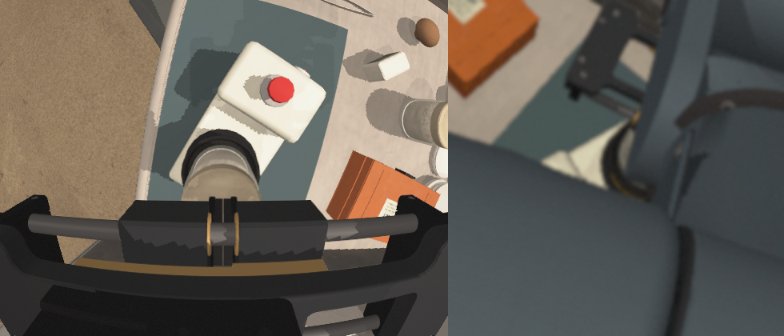

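The fingers are over the jar, with the cap at (221,190) just beyond them and the plunger at rest. I press down in small steps.

```bash
python3 -m pendant '[{"jaw":0,"linear":[0,0,0.4],"twist":0},{"jaw":0,"linear":[0,0,0.3],"twist":0},{"jaw":0,"linear":[0,0,0.1],"twist":0},{"jaw":0,"linear":[0,0,0.1],"twist":0},{"jaw":0,"linear":[0,0,0],"twist":0},{"jaw":0,"linear":[0,0,0],"twist":0}]'; python3 -m pendant '[{"jaw":0,"linear":[0,0,0.15],"twist":0},{"jaw":0,"linear":[0,0,0.15],"twist":0},{"jaw":0,"linear":[0,0,0.1],"twist":0},{"jaw":0,"linear":[0,0,0.1],"twist":0},{"jaw":0,"linear":[0,0,0],"twist":0},{"jaw":0,"linear":[0,0,0],"twist":0}]'; python3 to.py .539 -.1225 .172
```

```text
time: 9.7
position: [0.5403, -0.1226, 0.1821]
tool_rot: [0.279, 0.96, -0.0, 0.0]
ft_force: [0.0, 0.4, -0.4]
grip_width: 0.0007
grip_force: 0.0
time: 10.2
position: [0.5405, -0.1226, 0.1773]
tool_rot: [0.279, 0.96, -0.0, 0.0]
ft_force: [-0.6, 0.2, 4.6]
grip_width: 0.0003
grip_force: 2.5
t 10.2 pos [ 0.5405 -0.1226  0.1773] q [-0.425  0.515  1.674 -0.     0.952 -1.431] w 0.0003 F [-0.61  0.19  4.6 ]
shift cm [ 0.13 -0.07  0.53] [[-0.845, 0.535, 0.001], [0.535, 0.845, -0.0], [-0.001, 0.0, -1.0]]
```

```bash
python3 -m pendant '[{"jaw":0,"linear":[0,0,0.15],"twist":0},{"jaw":0,"linear":[0,0,0.15],"twist":0},{"jaw":0,"linear":[0,0,0.15],"twist":0},{"jaw":0,"linear":[0,0,0.1],"twist":0},{"jaw":0,"linear":[0,0,0],"twist":0},{"jaw":0,"linear":[0,0,0],"twist":0},{"jaw":0,"linear":[0,0,0],"twist":0},{"jaw":0,"linear":[0,0,0],"twist":0}]'; python3 to.py .539 -.1225 .172
python3 - <<'E'
from h import *
i=np.hstack([cams.camera("wrist")["color"],cv2.resize(cams.camera("side")["color"][200:330,190:320],(420,420))]);cv2.imwrite("pics/w4.png",cv2.resize(i,None,fx=.8,fy=.8))
E
```

```text
time: 10.87
position: [0.5406, -0.1227, 0.1721]
tool_rot: [0.279, 0.96, -0.0, 0.001]
ft_force: [-1.7, 0.8, 7.5]
grip_width: 0.0002
grip_force: 3.5
t 10.8667 pos [ 0.5406 -0.1227  0.1721] q [-0.425  0.523  1.678 -0.     0.939 -1.431] w 0.0002 F [-1.67  0.81  7.48]
shift cm [ 0.14 -0.07  0.01] [[-0.845, 0.535, 0.001], [0.535, 0.845, -0.0], [-0.001, 0.0, -1.0]]
```

View pics/w4.png

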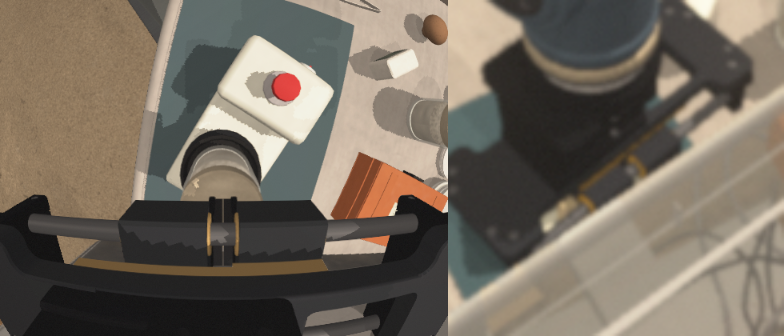

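The jar is upright in the cup at (221,165). Its sink reads about 10 mm at 7.5 N of push, which with the jar's weight matches the 9 N expected there.

```bash
python3 -c "
from rig import robot
print(robot.hand_in())"
```

```text
the job is handed in; nothing more can be done
None
```

I pressed the plunger down to its stop and it sprang back up; the jar is now held about 10 mm down and upright under the closed fingertips, and the job is handed in at about 11 s; the stem's colour bands were never in camera view, so the depth comes from the arm's height and force readings.

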